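# Set a salvaged heater panel for demisting

### The arm

A 6-joint arm with a two-finger parallel gripper is mounted at the origin on the work surface. World frame = base frame: x ahead of the robot, y to its left, z up, the work surface at z = 0. Lengths are in m, angles in rad, forces in N, time in s.
With the tool pointing down it reaches from about 0.275 to 0.825 m from the base axis. Payload 4.9 kg.
Tool frame: the origin (TCP) lies midway between the tips of the shut fingers; the grasp point (between the pads) lies 19 mm behind it (bot.grip_depth is the distance from the TCP to the grasp point, in m); y points along the fingers, x is the direction in which the jaws open and shut, and the axes are right-handed (so a half turn about y gives the same grasp; the last joint's range is limited). The gripper opens to 85 mm and grips with 20 to 120 N. Pads are 22 mm wide; open, the fingers measure 114 mm over their backs; the gripper's body (76 mm by 85 mm) begins 54 mm behind the grasp point. The pads swing forward as they close: fully open they stand 13 mm farther back than shut.
Start: joints at [-1.434, 0.326, -0.193, 1.052, 0, 1.437], TCP at [0.147, -0.53, 0.208] pointing down, gripper open.
Joint ranges: [-2.65, 2.65], [-0.97, 1.79], [-1.3, 1.35], [-1.93, 2.1], [-1.47, 1.37], [-3.14, 3.14]. Speed limits (rad/s): [2.57, 2.57, 3.14, 3.14, 3.14, 3.14].

### API

Orientations are given as a unit quaternion [w, x, y, z].
In Python, from cell import bot gives the robot as it stands. Calls block until the motion is done:
- bot.move_pose(position, orientation): joint-space move of the TCP to a pose.
- bot.move_linear(position, speed=0.15, rotation=None, until_force=None): straight line of the TCP; rotation=None keeps the orientation; speed is the mean speed in m/s. With until_force (N) it stops when the force on the tool has changed by that much, and returns True; else False.
- bot.goto_joints(angles): joint-space move.
- bot.set_gripper(opening, grasp_force=None): opening from 0.0 (shut) to 1.0 (fully open); grasp_force is the grip in N (None keeps the last); returns when the fingers have stopped.
- bot.wait(seconds).
- bot.solve_ik(position, orientation): joint angles nearest the present ones, or None.
- bot.camera(name): name is "side" or "top"; returns the picture (384x512x3 uint8, red, green, blue); there is no depth.
- bot.calibration(name): a dict with "mtx" (3x3 intrinsics, pixels), "k1" (the pictures are not rectified: a ray, as slopes to the right and down, at radius r is drawn at 1 + k1 r^2 times it, then the intrinsics apply), "extrinsics" (4x4, takes a point from world to camera coordinates). Camera axes: x right, y down, z forward; pixel columns grow to the right and rows downward; lengths in m; the calibration is good to about 2 mm. A picture is of the moment at which its call begins. calibration takes no time and is no camera call.
A pose or a line that the arm cannot do raises bot.PlanningError and nothing moves.
- bot.close_job(): hands the job in, once; it reports no verdict.
Trained networks look in the newest picture that a camera, given by its name, has taken for a name from the list of things; names that differ only in an ending like _2 or _b are one class to them, and where a whole thing is asked for, a point or a joint stands for the part that bears it (a point fixed in the world has none). Each returns a list of dicts, best first, with "confidence" (0 to 1); they miss things now and then, are a little off and sometimes report something else, mostly with a low value. They report only what shows in the picture. A call takes as long as a camera call.
- bot.search_frame(camera, thing): "bbox" ([left, top, width, height] in pixels, round what is visible of it).
Readings, each from a call of its own:
- bot.read_clock(): time.
- bot.read_joint_positions(): joint angles.
- bot.read_joint_vel(): joint speeds.
- bot.read_joint_efforts(): joint torques, N m.
- bot.read_position(): TCP position.
- bot.read_tool_rot(): TCP orientation.
- bot.read_ft_force(): force on the tool from outside, world axes, zero at the start.
- bot.read_moment(): the same for the moment, N m.
- bot.read_gripper_width(): opening from 0.0 (shut) to 1.0 (fully open).
Only numpy, scipy, OpenCV 4.12 (cv2) and the standard library are available. Lean on these libraries where they do the work, as an engineer would, in place of code of your own. Each camera call takes 0.05 s, during which the arm holds its last target. There are 200 camera calls.

### The job

Set the heater panel of the dashboard section for demisting: with a fingertip, flick the fan thumbwheel on the left click by click to speed 3 (yellow cell with three dots at the white pointers) and the air flap thumbwheel on the right to windscreen (white cell at the pointers). Leave the temperature wheel between them as it is. Do not shift or lift the dashboard section, and leave the things lying on and around it where they are.

Things in the scene. Friction and masses are not known exactly. Their poses are not given: they have to be found in the camera images.
- dash: tan dashboard centre section on its back, face up, loose on the bench, 4.5 kg, 240 (x) x 460 (y) mm; face level at 115 mm, black heater fascia on it at 118, brow along the far edge to 150. Origin under its centre; x from the lower edge (switches, robot side) to the brow, y left, z up. Three black thumbwheels in the fascia, left to right: fan, temperature, air flap; axles along y, 100 mm up
- fan_top (a point): crown (highest point) of the fan wheel's rib circle, fixed in the dash, 136 mm up, axes as the dash; white pointers on lugs either side (to 127 mm, 11 to 17 mm off in y) mark it. Wheel 72 mm across the ribs, 62 between them (surface 5 mm below this point), 18 wide along y; neighbour wheels 65 mm apart. Rounded ribs, 5 mm thick, every 36 degrees; at rest in a click the crown is midway between two ribs
- temp_top (a point): the same crown point of the temperature wheel (middle), same diameter and width, finer ribs
- flap_top (a point): the same crown point of the air flap wheel (right), made exactly as the fan wheel
- fan_wheel (a joint): fan wheel turn, rad; grows as the crown rolls away from the robot (dash +x). Clicks every 0.628: 0 off (grey cell at crown), 0.628 speed 1 (blue, one dot), 1.257 speed 2 (green), 1.885 speed 3 (yellow, three dots), 2.513 speed 4 (red), end stops at 0 and 2.513. 1 to 2 N at the rim to move; pushed past half-way (11 mm of rim) and let go it snaps into the next click, else it falls back
- flap_wheel (a joint): air flap wheel turn, rad; sign, click pitch and feel as the fan wheel: 0 shut (grey cell at the crown), 0.628 windscreen (white), 1.257 face (blue), 1.885 feet (orange); end stops at 0 and 1.885
- temp_wheel (a joint): turn of the temperature wheel, rad, 0 to 2.2, same sign; no clicks, stays by friction (about 1 N at the rim); coloured from blue to red with one white cell
- temp_mark (a point): the white cell on the rim of the temperature wheel; turns with that wheel (36 mm from its axle)
- rocker: a loose black rocker switch, 22 x 42 x 25 mm, lying on the left end of the dash face; origin under its centre
- relay: a loose grey plug-in relay, 28 x 28 x 35 mm, lying on the right end of the dash face; origin under its centre
- spray: a steel spray can with a yellow band and red cap, 64 mm across, 170 mm tall; origin under its centre
- jar: an amber jar with a green lid, 68 mm across, 90 mm tall; origin under its centre
- driver: a screwdriver lying on the bench

How it is judged:
At the end, for the whole second after the job is handed in: the fan wheel rests in the click of speed 3 (1.885 rad within 0.15) and the air flap wheel in that of windscreen (0.628 rad within 0.15); the dashboard section lies flat and still within 20 mm of where it was and the temperature wheel's mark is within 20 mm of where it was (value of joint fan_wheel between 1.735 and 2.035 rad and value of joint flap_wheel between 0.478 and 0.778 rad and velocity of joint fan_wheel between -0.2 and 0.2 rad/s and velocity of joint flap_wheel between -0.2 and 0.2 rad/s and distance of each of dash, temp_mark from where it was at the start of the episode below 0.02 m and angle between dash's own z axis and vertical below 0.05 rad and linear speed of dash below 0.02 m/s); the robot touches nothing.
It fails at once if the dashboard section is shifted by more than 20 mm, lifted or tipped (distance of dash from where it was at the start of the episode above 0.02 m or height (world z) of dash above 0.01 m or angle between dash's own z axis and vertical above 0.08 rad).
It fails at once if the temperature wheel is turned (its mark moves by more than 20 mm) (distance of temp_mark from where it was at the start of the episode above 0.02 m).
It fails at once if a thing lying on or around the dashboard section is moved by more than 30 mm or picked up (distance of any of rocker, relay, spray, jar, driver from where it was at the start of the episode above 0.03 m).
It also fails if it takes over 51 s, if anything falls off the work surface, if the arm or the gripper's body presses on something with over 40 N, if the wrist force passes 120 N, or if a joint passes its speed limit or range.

## Working session

There is one attempt and no reset: what is moved stays moved. The work goes in short steps, each a Python script; the robot and the scene stay as the last script left them, time stands still between calls to the robot, and variables do not carry over. Pictures are saved under pics/ and viewed, about 8 in all and at most 12, crops included, and the job is handed in when it is done.

```bash
mkdir -p pics; ls; python3 - <<'E'
from cell import bot
import cv2
for n in ("top","side"):
    im=bot.camera(n); cv2.imwrite(f"pics/{n}0.png",im[...,::-1])
    c=bot.calibration(n); print(n,c["mtx"],c["k1"],c["extrinsics"])
    for t in ("dash","fan_top","temp_top","flap_top","temp_mark","rocker","relay","spray","jar","driver"):
        print(t,[(d["bbox"],round(d["confidence"],2)) for d in bot.search_frame(n,t)][:2])
print(bot.read_clock(), bot.read_tool_rot())
E
python3 -c "
import cv2,numpy as np
a=[cv2.imread(f'pics/{n}0.png') for n in ('top','side')]
cv2.imwrite('pics/both0.png',cv2.resize(np.vstack(a),None,fx=0.78,fy=0.78))"
```

```text
pics
top [[425.63353719   0.         260.53267902]
 [  0.         425.63353719 183.77343181]
 [  0.           0.           1.        ]] -0.09435107479554007 [[ 0.02914824 -0.99951274 -0.01116504 -0.00467607]
 [-0.99613094 -0.02811955 -0.08326123  0.49105961]
 [ 0.08290671  0.01354876 -0.99646521  1.56373871]
 [ 0.          0.          0.          1.        ]]
dash [([177.9, 129.1, 143.8, 96.5], 0.6)]
fan_top [([179.8, 125.6, 141.1, 97.3], 0.95), ([124.7, 192.8, 24.1, 19.9], 0.59)]
temp_top [([180.7, 127.2, 143.5, 93.9], 0.61)]
flap_top [([181.8, 125.9, 141.6, 97.8], 0.76), ([127.9, 165.0, 19.1, 18.3], 0.46)]
temp_mark [([245.0, 176.8, 6.9, 13.9], 0.54)]
rocker [([188.4, 184.5, 12.0, 8.8], 0.39)]
relay [([288.6, 200.0, 9.5, 11.2], 0.43)]
spray [([121.9, 192.7, 26.1, 22.1], 0.6)]
jar [([128.0, 165.1, 22.6, 16.8], 0.58)]
driver [([390.6, 190.8, 14.0, 24.0], 0.78)]
side [[408.68146668   0.         256.6063333 ]
 [  0.         408.68146668 195.05075096]
 [  0.           0.           1.        ]] 0.04777427186306614 [[-0.96997736 -0.24294485 -0.01103276  0.49505769]
 [-0.1591158   0.66828387 -0.72669033  0.14622411]
 [ 0.18391869 -0.70311768 -0.68687659  1.17626274]
 [ 0.          0.          0.          1.        ]]
dash [([175.3, 139.5, 141.1, 159.3], 0.6)]
fan_top [([173.9, 137.4, 142.8, 160.7], 0.66)]
temp_top [([170.2, 137.3, 143.4, 164.1], 0.79)]
flap_top [([170.7, 138.9, 145.8, 160.6], 0.94)]
temp_mark [([170.0, 136.3, 145.1, 166.8], 0.5), ([251.2, 198.5, 16.5, 6.5], 0.4)]
rocker [([240.3, 314.6, 30.8, 64.8], 0.61), ([245.1, 244.7, 16.0, 19.9], 0.48)]
relay []
spray [([241.4, 314.3, 27.5, 65.7], 0.68)]
jar [([194.3, 324.7, 30.2, 46.8], 0.83), ([253.9, 197.1, 16.7, 8.9], 0.59)]
driver [([293.0, 121.6, 27.6, 9.9], 0.71)]
1.1 [ 0.56292365 -0.56291663  0.4279448  -0.42790779]
```

```bash
python3 -c "
import cv2,numpy as np
a=cv2.imread('pics/top0.png')[115:235,110:330];b=cv2.imread('pics/side0.png')[125:310,160:330]
cv2.imwrite('pics/t1.png',cv2.resize(a,None,fx=3.6,fy=3.6,interpolation=cv2.INTER_CUBIC))
cv2.imwrite('pics/s1.png',cv2.resize(b,None,fx=3.2,fy=3.2,interpolation=cv2.INTER_CUBIC))"
```

```text
(no output)
```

View pics/t1.png

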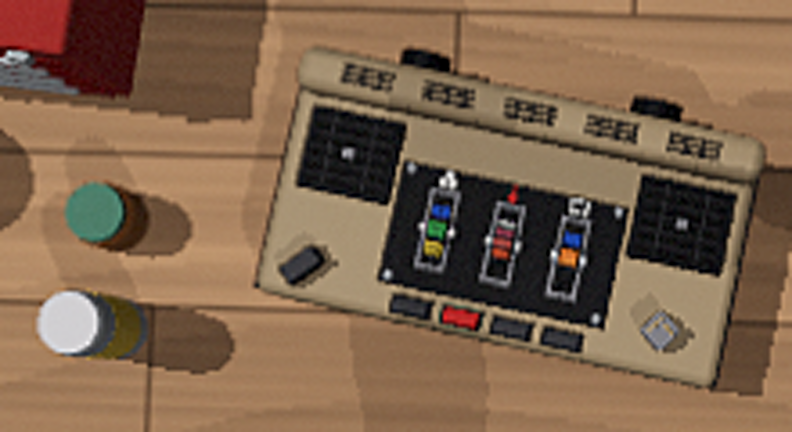

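View pics/s1.png

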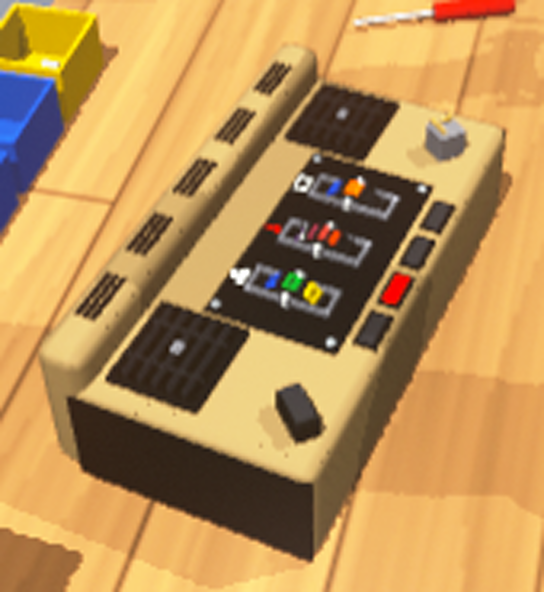

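View pics/both0.png

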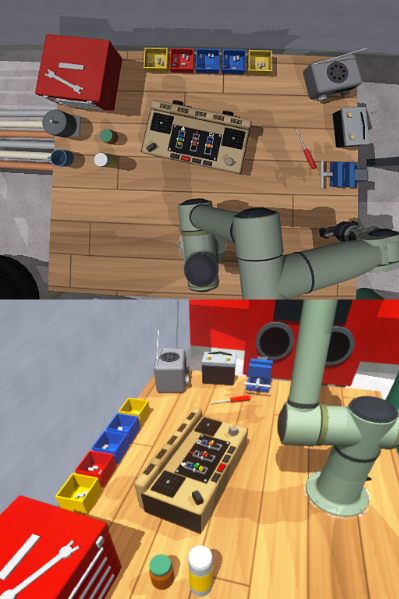

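The dash is yawed. In the top crop the fan's green cell sits at the pointers (437,230), so it is at speed 2. The flap looks like orange at its pointers, about (569,252), so feet. I'll zoom in on both views for exact pointer pixels.

```bash
python3 -c "
import cv2,numpy as np
a=cv2.imread('pics/top0.png')[158:208,215:287];b=cv2.imread('pics/side0.png')[172:238,222:298]
for n,i,o in (('t2',a,(215,158)),('s2',b,(222,172))):
    f=10 if n=='t2' else 9
    j=cv2.resize(i,None,fx=f,fy=f,interpolation=cv2.INTER_CUBIC)
    for k in range(0,i.shape[1]):
        if (k+o[0])%10==0: cv2.putText(j,str(k+o[0]),(k*f,10),0,.4,(255,255,255),1); cv2.line(j,(k*f,0),(k*f,j.shape[0]),(90,90,90),1)
    for k in range(0,i.shape[0]):
        if (k+o[1])%10==0: cv2.putText(j,str(k+o[1]),(0,k*f),0,.4,(255,255,255),1); cv2.line(j,(0,k*f),(j.shape[1],k*f),(90,90,90),1)
    cv2.imwrite(f'pics/{n}.png',j)"
```

```text
(no output)
```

View pics/t2.png

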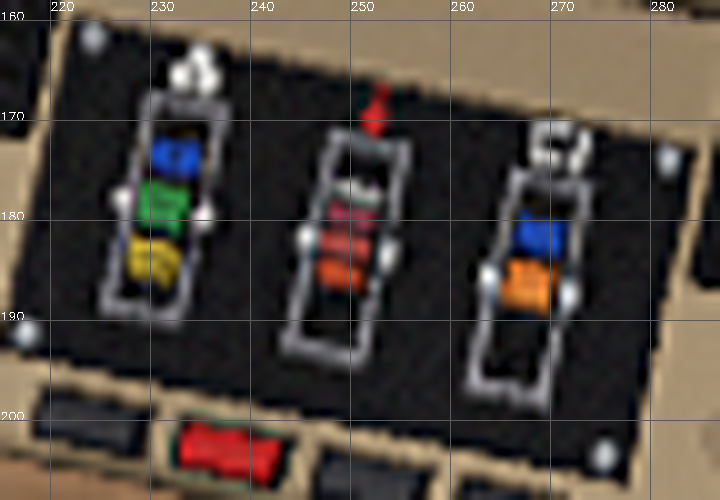

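View pics/s2.png

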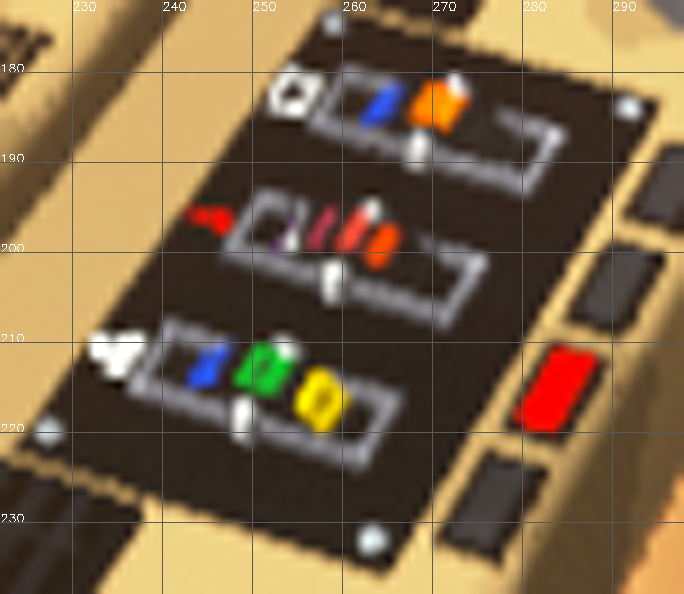

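Speeds confirmed: fan at green (speed 2), flap at orange (feet). So the fan needs +1 click and the flap −2. Next I'll triangulate the screws and pointers.

```bash
cat > h.py <<'E'
import numpy as np, cv2
from cell import bot
from scipy.optimize import least_squares
C={n:bot.calibration(n) for n in ("top","side")}
def proj(n,P):
    c=C[n];E=np.array(c["extrinsics"]);q=E[:3,:3]@P+E[:3,3];s=q[:2]/q[2];s=s*(1+c["k1"]*(s@s))
    M=np.array(c["mtx"]);return M[:2,:2]@s+M[:2,2]
def tri(t,s): return least_squares(lambda P:np.r_[proj("top",P)-t,proj("side",P)-s],[.45,0,.12])
def onplane(n,uv,z): return np.r_[least_squares(lambda p:proj(n,np.r_[p,z])-uv,[.45,0]).x,z]
E
python3 - <<'E'
from h import *
o=.5
S=[((224.2,161.7),(227.3,220)),((281.7,173.9),(259,174.5)),((217.6,191.2),(263.3,232)),((275.3,203.5),(291.8,184)),
 # pointers: left/right tips
 ((227.2,177.7),(249,216.7)),((235.2,179.8),(253.7,210.5)),((245.3,181.7),(259,201.5)),((253.7,183.4),(263.3,195)),((263.8,185.8),(268.5,187)),((271.9,187.6),(272.6,181))]
R=[]
for t,s in S:
    r=tri(np.array(t)-o,np.array(s)-o);R.append(r.x);print(r.x.round(4),"res",r.fun.round(1), "top-only z", onplane("top",np.array(t)-o,.118 if len(R)<5 else .127).round(4)[:2])
R=np.array(R)
print("screw sizes",np.linalg.norm(R[0]-R[1]),np.linalg.norm(R[0]-R[2]),R[:4].mean(0))
m=(R[4::2]+R[5::2])/2;print(m.round(4),np.linalg.norm(np.diff(m,axis=0),axis=1))
for a,b in ((1,0),(3,2),(5,4),(7,6),(9,8)):
    d=R[b]-R[a];print("yaw",np.arctan2(-d[0],d[1]).round(3))
d=m[0]-m[2];print("yaw",np.arctan2(-d[0],d[1]))
d=R[0]+R[1]-R[2]-R[3];print("yaw x",np.arctan2(d[1],d[0]))
E
```

```text
[0.5576 0.1396 0.1171] res [ 0.1  0.4 -0.3 -0. ] top-only z [0.5588 0.1398]
[ 0.5201 -0.0634  0.1168] res [ 0.1  0.4 -0.3 -0. ] top-only z [ 0.5213 -0.0631]
[0.4532 0.159  0.1174] res [ 0.   0.3 -0.2 -0. ] top-only z [0.4543 0.1591]
[ 0.4158 -0.0437  0.117 ] res [ 0.   0.4 -0.3 -0. ] top-only z [ 0.4172 -0.0435]
[0.5004 0.1259 0.1299] res [ 0.   0.3 -0.2 -0. ] top-only z [0.5018 0.1263]
[0.4944 0.0981 0.1273] res [ 0.   0.2 -0.2 -0. ] top-only z [0.4952 0.0982]
[0.4884 0.0626 0.1292] res [ 0.   0.3 -0.2 -0. ] top-only z [0.4896 0.0629]
[0.4833 0.0333 0.1283] res [ 0.   0.3 -0.2 -0. ] top-only z [0.4845 0.0335]
[ 0.4761 -0.0019  0.1292] res [ 0.   0.2 -0.2 -0. ] top-only z [ 0.4771 -0.0018]
[ 0.4705 -0.0302  0.1291] res [ 0.   0.3 -0.2 -0. ] top-only z [ 0.4716 -0.03  ]
screw sizes 0.2064307224904109 0.10615597060839391 [0.4866634  0.04789085 0.1170768 ]
[[ 0.4974  0.112   0.1286]
 [ 0.4859  0.048   0.1288]
 [ 0.4733 -0.016   0.1291]] [0.0650477  0.06520976]
yaw -0.183
yaw -0.183
yaw -0.211
yaw -0.174
yaw -0.198
yaw -0.1858870823089612
yaw x -0.18531535529126433
```

Geometry is consistent: screws at z=0.117, wheel spacing 65 mm, yaw −0.185. Plan: shut the gripper with the jaws along dash y and lean it 20° in the push direction. Push a rib with the leading edge along an arc about the axle, starting with one flap click.

```bash
cat >> h.py <<'E'
from scipy.spatial.transform import Rotation as Ro
YAW=-0.185; U=np.array([np.cos(YAW),np.sin(YAW),0]); V=np.array([-np.sin(YAW),np.cos(YAW),0]); Z=np.array([0,0,1.])
TEMP=np.array([.4862,.0480,.1]); AX={"fan":TEMP+.065*V,"flap":TEMP-.065*V}
def pose(w,sg,phi,r,lean=np.radians(20),half=.011,js=1):
    s=sg*U; d=-np.sin(lean)*s-np.cos(lean)*Z; e=np.cos(lean)*s-np.sin(lean)*Z
    x=js*V; q=Ro.from_matrix(np.c_[x,d,np.cross(x,d)]).as_quat()[[3,0,1,2]]
    p=AX[w]+r*(np.sin(phi)*s+np.cos(phi)*Z)-half*e
    return p,q
def click(w,sg,js,end=7,r=.0335):
    a=np.radians(-36); p,q=pose(w,sg,a,r,js=js)
    bot.move_pose(p+[0,0,.06],q)
    if bot.move_linear(p,speed=.08,until_force=8): print("touched on descent",bot.read_position()-p)
    fm=[]
    for k in np.radians(np.arange(-29,end+.1,6)):
        p,_=pose(w,sg,k,r,js=js); 
        if bot.move_linear(p,speed=.04,until_force=15): print("force stop at",np.degrees(k)); break
        fm.append(bot.read_ft_force().round(1) if hasattr(bot.read_ft_force(),'round') else bot.read_ft_force())
    print(*fm)
    p=np.array(bot.read_position()); bot.move_linear(p+[0,0,.07],speed=.12)
E
python3 - <<'E'
from h import *
for w,sg in (("flap",-1),("fan",1)):
    for js in (1,-1):
        for a in (-36,7):
            p,q=pose(w,sg,np.radians(a),.0335,js=js); s=bot.solve_ik(p,q); print(w,js,p.round(4),None if s is None else np.round(s,2))
E
```

```text
flap 1 [ 0.5038 -0.0214  0.1309] [-0.19  0.08 -0.81  0.33  0.   -0.  ]
flap 1 [ 0.4804 -0.017   0.137 ] [-0.19  0.03 -0.85  0.34  0.   -0.01]
flap -1 [ 0.5038 -0.0214  0.1309] [-0.19  0.08 -0.81  0.33  0.    3.14]
flap -1 [ 0.4804 -0.017   0.137 ] [-0.19  0.03 -0.85  0.34  0.    3.14]
fan 1 [0.4686 0.1174 0.1309] [ 0.04  0.55 -0.13  1.24  0.08  0.21]
fan 1 [0.492 0.113 0.137] [ 0.03  0.58 -0.05  1.28  0.07  0.2 ]
fan -1 [0.4686 0.1174 0.1309] [ 0.04  0.55 -0.13  1.24  0.08 -2.93]
fan -1 [0.492 0.113 0.137] [ 0.03  0.58 -0.05  1.28  0.07 -2.94]
```

```bash
python3 - <<'E'
from h import *
bot.set_gripper(0.0)
p=np.array(bot.read_position()); bot.move_linear(p+[0,0,.08],speed=.2)
print("ft0",bot.read_ft_force())
click("flap",-1,1)
p,q=pose("flap",-1,0,.0335,js=1)
bot.move_pose([.30,-.17,.30],q)
print(bot.read_clock())
t=bot.camera("top");s=bot.camera("side")
f=lambda i:cv2.resize(i[...,::-1],None,fx=5,fy=5,interpolation=cv2.INTER_CUBIC)
a=f(t[150:215,210:292]);b=f(s[165:240,220:298]);h=max(a.shape[0],b.shape[0])
pad=lambda i:cv2.copyMakeBorder(i,0,h-i.shape[0],0,0,cv2.BORDER_CONSTANT)
cv2.imwrite("pics/c1.png",np.ascontiguousarray(np.hstack([pad(a),pad(b)])))
E
```

```text
ft0 [ 0.09901223  0.41810475 -0.20747877]
[-0.8 -0.1 -0.4] [ 0.9 -0.3  0.2] [-0.5  0.2  0.2] [-0.9 -0.2 -0.2] [-0.5 -0.9  0.5] [-0.1 -0.5 -0.3] [-0.8 -0.6  0.8]
9.025
```

View pics/c1.png

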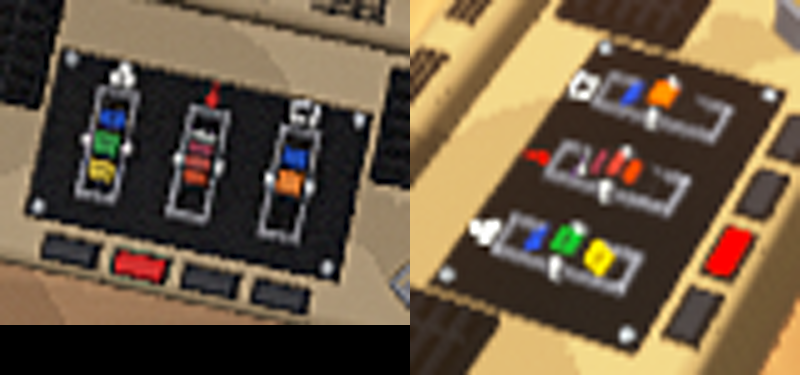

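No click: the pictures still show orange at the flap pointers, and forces stayed within noise, so the tip passed without engaging. I'll probe the real tip height with a light vertical touch on the flap crown and look at the fingertip there.

```bash
python3 - <<'E'
from h import *
A=AX["flap"]
p,q=pose("flap",-1,0,.0335,lean=0,half=0,js=1)
bot.move_pose(A+[0,0,.06],q)
r=bot.move_linear(A+[0,0,.029],speed=.02,until_force=4)
print(r,np.array(bot.read_position())-A,bot.read_ft_force(),bot.read_gripper_width(),bot.read_position())
s=bot.camera("side")
bot.move_linear(A+[0,0,.08],speed=.12)
cv2.imwrite("pics/p1.png",cv2.resize(s[110:240,210:330,::-1],None,fx=4.6,fy=4.6,interpolation=cv2.INTER_CUBIC))
print(bot.read_clock())
E
```

```text
False [ 9.18272530e-05 -1.89933831e-05  2.91128394e-02] [-0.16273777  0.47360873  0.82041058] -0.0007920128347494614 [ 0.4743353  -0.01590985  0.12911284]
12.525
```

View pics/p1.png

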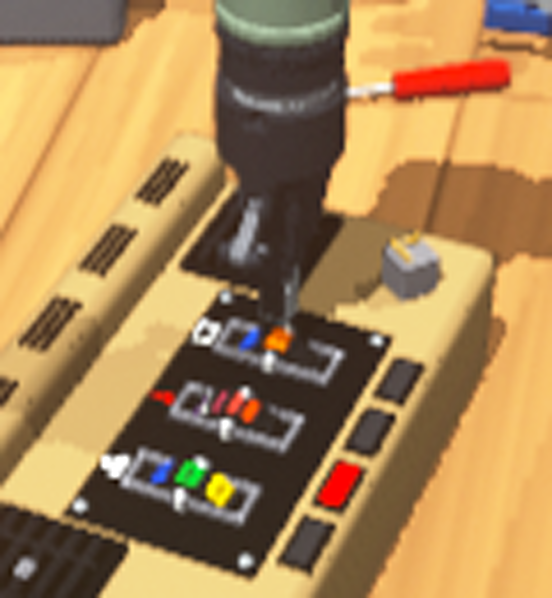

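The light touch found no contact at TCP z=0.129, and in the side view the tip sits about 4 px higher than the crown, near (271,180), with orange unoccluded. So the real tip isn't where the TCP says. I'll check it over the bright bench at two wrist angles against the projected TCP.

```bash
python3 - <<'E'
from h import *
out=[]
p,q0=pose("flap",-1,0,.0335,lean=0,half=0,js=1)
R0=Ro.from_quat(q0[[1,2,3,0]])
for i,a in enumerate((np.pi/2,-np.pi/2,0)):
    q=(Ro.from_euler('z',a)*R0).as_quat()[[3,0,1,2]]
    P=np.array([.36,-.22,.16])
    bot.move_pose(P,q); s=bot.camera("side").copy(); uv=proj("side",np.array(bot.read_position()))
    u,v=np.round(uv).astype(int); c=cv2.resize(s[v-40:v+20,u-30:u+30,::-1],None,fx=4.4,fy=4.4,interpolation=cv2.INTER_CUBIC)
    x=int((uv[0]-u+30.5)*4.4);y=int((uv[1]-v+40.5)*4.4)
    cv2.drawMarker(c,(x,y),(255,0,255),cv2.MARKER_CROSS,14,1);out.append(c);print(uv,bot.read_clock(),bot.read_position())
cv2.imwrite("pics/p2.png",np.hstack(out))
E
```

```text
[319.39378882 139.65705115] 14.4 [ 0.36013154 -0.21975412  0.159882  ]
[319.44743904 139.58317598] 17.1 [ 0.3600091  -0.22000093  0.16001189]
[319.45118465 139.58442002] 18.55 [ 0.35999623 -0.21998884  0.16001766]
```

View pics/p2.png

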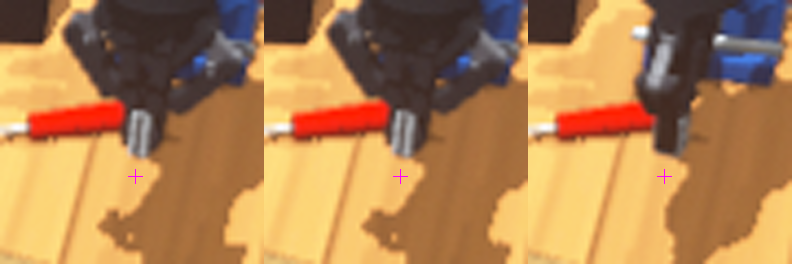

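At every wrist angle the visible tip ends about 5 px (roughly 20 mm) above the projected TCP at the cross. That means the shut fingertip is some 15–20 mm shorter than the nominal TCP. I'll measure it by a guarded touch on the flap crown, from above.

```bash
python3 - <<'E'
from h import *
A=AX["flap"]
p,q=pose("flap",-1,0,.0335,lean=0,half=0,js=1)
bot.move_pose(A+[0,0,.07],q)
bot.move_linear(A+[0,0,.031],speed=.1)
r=bot.move_linear(A+[0,0,.008],speed=.015,until_force=3)
print(bot.grip_depth,r,np.array(bot.read_position())-A,bot.read_ft_force(),bot.read_clock())
bot.move_linear(A+[0,0,.06],speed=.15)
E
```

```text
0.0187 True [2.55310232e-05 5.79676376e-06 1.02252071e-02] [ 0.6346406  -0.14169848  4.18050695] 21.275
```

Contact came at TCP z=0.110, so the tip sits 21–24 mm behind the TCP. I'll apply 21 mm. Before each push I'll touch the wheel surface in the gap to zero the height, then push on an arc 2 mm above it.

```bash
cat >> h.py <<'E'
OFF=.021
def pose2(w,sg,phi,r,lean=np.radians(20)):
    p,q=pose(w,sg,np.radians(phi),r,lean); d=-np.sin(lean)*sg*U-np.cos(lean)*Z
    return p+OFF*d,q
def click2(w,sg,end=8,r=.033,start=-34):
    p,q=pose2(w,sg,start,.031)
    bot.move_pose(p+[0,0,.05],q); bot.move_linear(p+[0,0,.012],speed=.12)
    t=bot.move_linear(p-[0,0,.006],speed=.02,until_force=3)
    dz=bot.read_position()[2]-p[2]; print("touch",t,"dz mm",round(dz*1e3,1))
    if not t: dz=0
    sh=np.array([0,0,dz]); f=[]
    for k in np.linspace(start,end,8):
        if bot.move_linear(pose2(w,sg,k,r)[0]+sh,speed=.04,until_force=15): print("force stop",k); break
        f.append(round(float(np.dot(bot.read_ft_force(),sg*U)),1))
    print("push",f); bot.move_linear(np.array(bot.read_position())+[0,0,.06],speed=.15)
def look(name):
    t=bot.camera("top");s=bot.camera("side")
    f=lambda i:cv2.resize(i[...,::-1],None,fx=5,fy=5,interpolation=cv2.INTER_CUBIC)
    a=f(t[150:225,210:292]);b=f(s[165:240,220:298]); cv2.imwrite(name,np.hstack([a,b])); print(bot.read_clock())
E
python3 - <<'E'
from h import *
click2("flap",-1)
bot.move_pose([.30,-.17,.28],pose2("flap",-1,0,.03)[1]); look("pics/c2.png")
E
```

```text
touch True dz mm -4.1
push [0.2, 0.3, -0.0, 0.1, -0.0, 0.8, 0.4, -0.1]
27.1833
```

View pics/c2.png

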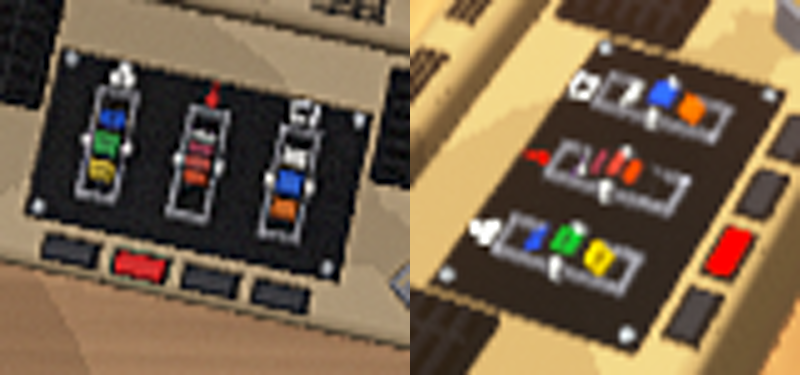

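One flap click worked: blue is now at the flap pointers, left crop (290,185), and everything else is unchanged. Next, the second flap click and the fan click, then a look.

```bash
python3 - <<'E'
from h import *
click2("flap",-1); print(bot.read_clock())
click2("fan",1)
p=np.array(bot.read_position()); bot.move_pose([.30,-.17,.28],pose2("flap",-1,0,.03)[1]); look("pics/c3.png")
E
```

```text
touch True dz mm -4.1
push [-0.4, -0.5, -0.8, -1.1, -0.8, 0.8, -0.3, 0.2]
32.05
touch True dz mm -4.0
push [-0.1, -0.8, -1.2, -1.2, 0.9, 2.4, -0.9, -0.3]
38.1
```

View pics/c3.png

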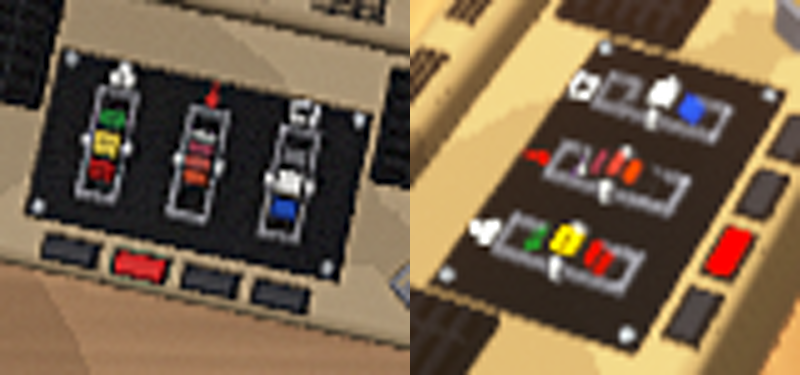

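Yellow is at the fan pointers (105,143) and white at the flap pointers (288,185). The temperature wheel and dash are unchanged and the arm is clear, so I'm handing in.

```bash
python3 -c "
from cell import bot
print(bot.read_ft_force(),bot.read_clock()); bot.close_job()"
```

```text
[-0.13954588 -1.1204492   1.27873944] 38.1
the job is handed in; nothing more can be done
```

The heater panel is set for demisting and handed in at 38.1 s of the 51 s allowed; the hand-in gives no verdict. I flicked the fan one click up, from speed 2 to 3, and the air flap two clicks back, from feet to windscreen.

- **Final check:** the last pictures from both cameras show the yellow cell at the fan pointers and the white cell at the flap pointers. The temperature wheel and dash look unmoved. The arm was parked clear above the bench; the last force reading of about 1.7 N is a little above the noise I saw earlier.
- **Not checked:** I did not re-measure the dash or the loose things (rocker, relay, spray can, jar, screwdriver) at the end, and most of them are outside the final crops. The only force stops were four 3 N touches on the wheels; no push reached its 15 N limit.
- **What failed or disagreed:** my first flap attempt and first crown probe touched nothing. The shut fingertip sits about 21–24 mm behind the stated tool point, seen in the side camera and by touch. I corrected for that and touched the wheel surface before each push. Those touches came about 4 mm lower than the corrected estimate, and I zeroed on them.

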